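# Counter-hold the belt-adjuster bolt at its pointer

### The job

Reach down into the narrow gap behind the blue slotted bracket, grip the brass head of the adjusting bolt, and have the bolt slid along its slot until it is in line with the red pointer (leave the pointer where it is). Finish while still gripping the head firmly and upright, so that the bolt cannot turn and the spanner on its nut stays level, held up by your grip on the head alone. Leave the multimeter, oil bottle and socket undisturbed.

Things in the scene. Friction and masses are not known exactly. Their poses are not given: they have to be found in the camera images.
- rig: Fixed belt-adjuster rig: dark base plate 270 x 270 x 12 mm; on it an upright blue bracket plate, 6 mm thick, 210 mm long, top edge 135 mm above the bench, with a level slot at 110 mm. Behind the bracket an aluminium wall and an alternator. Origin on the bench under the middle of the bracket plate; x from bracket to wall (= bolt axis), y along the slot, z up.
- gap (a point): Middle of the gap behind the bracket, 28 mm along rig x from the rig origin, 110 mm above the bench; rig axes. The gap is 50 mm wide (rig x 3 to 53 mm), 210 mm long, 12 mm base at its bottom, open above and at both ends. The wall behind it is 12 mm thick, its top 110 mm high; the alternator behind that is 108 mm high.
- head: Brass T-head of the adjusting bolt, in the gap: a block 18 mm along the bolt (x), 16 mm wide (y) and 34 mm tall (z). Origin at its centre, on the bolt axis, 110 mm above the bench, 25 mm from the rig origin along rig x. It turns with the bolt about x and leans at first; two flat pads closed on its 16 mm width along rig y press it upright. Nothing else stands beside it in the gap.
- spanner: Steel ring spanner, 174 mm long, fast on the bolt's nut in front of the bracket (robot side). Origin on the bolt axis, at rig x = -17.5 mm; y along its shaft to the free end. About 0.2 kg (varies); its weight turns bolt and head: the free end sags when nobody holds the head, and it is level when the head is upright.
- bolt (a joint): Turn of the bolt, head and spanner together, rad: 0 = head upright and spanner level; positive = spanner's free end sagging. At rest unheld about 0.4, its stop.
- carriage (a joint): Place of the bolt along the slot, m, growing towards rig +y, 0 to 0.09; the bolt is at rig y = value - 0.045. It slides with about 4 N of friction and stays where it is left.
- pointer_mark (a point): Top centre of the red pointer clip (10 mm wide along the slot, 14 mm across the plate, 4 mm above the bracket's top edge, with a tongue down the front), 139 mm above the bench. It marks the place along the slot (rig y) where the bolt axis belongs. Rig axes. Must not be pushed.
- multimeter: Bystander: green multimeter lying flat, 85 x 160 x 36 mm, dial to 44 mm. Origin centre of its underside.
- oil: Bystander: black oil bottle with red cap, 68 mm diameter, 170 mm tall. Origin centre of its underside.
- socket: Bystander: steel spanner socket standing up, 28 mm diameter, 40 mm tall. Origin centre of its underside.

How it is judged:
At the end, for the whole second after the job is handed in: The fingers grip the bolt's head with more than 10 N, its turn is within 0.12 rad of upright (spanner level), the bolt axis is within 6 mm of the red pointer along the slot, nothing touches the spanner, the pointer has not been pushed (4 mm), all through the last second (y of head in the frame of pointer_mark between -0.006 and 0.006 m and value of joint bolt between -0.12 and 0.12 rad and contact force between the fingers and head above 10 N and contact force between anything else and spanner below 0.5 N and distance of pointer_mark from where it was at the start of the episode below 0.004 m); the arm keeps its last pose, push and grip.
It fails at once if the red pointer is pushed along (distance of pointer_mark from where it was at the start of the episode above 0.004 m).
It fails at once if the multimeter is disturbed (distance of multimeter from where it was at the start of the episode above 0.03 m).
It fails at once if the oil is disturbed (distance of oil from where it was at the start of the episode above 0.03 m).
It fails at once if the socket is disturbed (distance of socket from where it was at the start of the episode above 0.03 m).
It also fails if it takes over 29 s, if anything falls off the work surface, if the arm or the gripper's body presses on something with over 40 N, if the wrist force passes 120 N, or if a joint passes its speed limit or range.

### The arm

A 6-joint arm with a two-finger parallel gripper is mounted at the origin on the work surface. World frame = base frame: x ahead of the robot, y to its left, z up, the work surface at z = 0. Lengths are in m, angles in rad, forces in N, time in s.
With the tool pointing down it reaches from about 0.35 to 0.775 m from the base axis. Payload 5.5 kg.
Tool frame: the origin (TCP) lies midway between the tips of the shut fingers; the grasp point (between the pads) lies 19 mm behind it; z points along the fingers, y is the line along which they close (so a half turn about z gives the same grasp; the last joint's range is limited). The gripper opens to 85 mm and grips with 20 to 120 N. Pads are 22 mm wide; open, the fingers measure 114 mm over their backs; the gripper's body (76 mm by 85 mm) begins 54 mm behind the grasp point. The pads swing forward as they close: fully open they stand 13 mm farther back than shut.
Start: joints at [1.196, 0.313, 0.046, 1.304, 0, 1.431], TCP at [0.134, 0.559, 0.197] pointing down, gripper open.
Joint ranges: [-2.76, 2.76], [-0.86, 1.69], [-1.03, 1.26], [-2.2, 2.34], [-1.47, 1.5], [-3.14, 3.14]. Speed limits (rad/s): [2.57, 2.57, 3.14, 3.14, 3.14, 3.14].

### API

Orientations are given as a unit quaternion [w, x, y, z].
In Python, from workcell import telemetry, imaging, env gives the robot as it stands. The module is installed in compiled form; this text tells all that it offers.
- The arm moves only by the tool step_arm, never from a script. Its argument "moves" is a list of rows, each a list of 3 entries, a list of its own where there are three numbers: the shift along the tool's x, y, z in mm, then the turn, a rotation vector about the tool's x, y, z in rad, then the finger opening in mm, from 0 to 85.4. A call has 1 to 8 rows; each row is the pose to reach, as a shift and turn from the pose commanded when the call began, along the tool's axes at that moment; what a row does not reach only later rows make up. A row lasts 1/12 s, in which the tool goes at most 41.7 mm and 7.16 degrees, less where a joint would pass 70% of its speed; a pose out of reach is approached as far as the arm can. A call with a gripper value outside its range is refused whole. The fingers move at their own pace and stop on an object; "grip_force" is the grip in N (left out, the last holds). Time passes only in rows, so rows that repeat a pose let the fingers close. It gives the time, the measured TCP pose, the force, the opening and the grip force at its end, in the units of the state.
- telemetry.get_state(): the state, without advancing time (a new reading comes with each control period).
- imaging.read_camera(name): name is "scene" or "top" or "wrist"; returns the picture (384x512x3 uint8, red, green, blue); there is no depth.
- imaging.camera_params(name): a dict with "camera_matrix" (3x3 intrinsics, pixels), "pose" (4x4, takes a point from camera to world coordinates). Camera axes: x right, y up, looking along -z (the intrinsics and any distortion apply to the point x, -y, -z); pixel columns grow to the right and rows downward; lengths in m; the calibration is good to about 2 mm. A picture is of the moment at which its call begins: read the wrist's pose just before it. camera_params takes no time and is no camera call; for the wrist camera it gives the pose at the moment of the call.
- env.hand_in(): hands the job in; it is judged then, once.
The state is a dict: "clock": time; "joint_pos": joint angles; "qvel": joint speeds; "tau": joint torques, N m; "tcp_pos": TCP position; "orientation": TCP orientation; "wrist_force": force on the tool from outside, world axes, zero at the start; "ft_torque": the same for the moment, N m; "finger_gap": finger opening in m; "grip_force": force on a finger pad.
Only numpy, scipy, OpenCV 4.12 (cv2) and the standard library are available. Lean on these libraries where they do the work, as an engineer would, in place of code of your own. Each camera call takes 0.05 s, during which the arm holds its last target. There are 200 camera calls.

## Working session

There is one attempt and no reset: what is moved stays moved. The work goes in short steps, Python scripts to look and compute and a tool call to move; the robot and the scene stay as the last step left them, time stands still between calls to the robot, and variables do not carry over. Pictures are saved under pics/ and viewed, at most 10 in all, crops included, and the job is handed in when it is done.

Besides the shell and the picture viewer there is one more tool, called after "Call:" as name([rows], argument=value, ...), one row to a line, values as JSON. step_arm: Moves the arm, as the interface text tells. Its arguments: {"type":"object","properties":{"moves":{"type":"array"},"grip_force":{"type":"number"}},"required":["moves"]}

```bash
mkdir -p pics
python3 - <<'E'
from workcell import telemetry, imaging
import cv2, numpy as np
s=telemetry.get_state(); print(s['clock'],s['tcp_pos'],s['orientation'],s['finger_gap'])
for n in ['scene','top']:
    im=imaging.read_camera(n); cv2.imwrite(f'pics/{n}0.png',im[...,::-1])
    p=imaging.camera_params(n); print(n,p['camera_matrix'],np.round(p['pose'],3),p.keys())
E
```

```text
0.0 [0.13354837 0.55864986 0.19579514] [-2.33372756e-04  1.17132760e-01  9.93115811e-01 -9.21112030e-04] 0.08536790100818394
scene [[449.886635     0.         252.47526695]
 [  0.         449.886635   189.67313508]
 [  0.           0.           1.        ]] [[ 0.289 -0.69   0.664  1.294]
 [ 0.957  0.201 -0.208 -0.19 ]
 [ 0.01   0.696  0.718  0.81 ]
 [ 0.     0.     0.     1.   ]] dict_keys(['camera_matrix', 'pose'])
top [[434.03124339   0.         251.09662748]
 [  0.         434.03124339 191.28566422]
 [  0.           0.           1.        ]] [[ 0.019  0.997 -0.068  0.53 ]
 [-1.     0.021  0.019  0.045]
 [ 0.02   0.068  0.997  1.318]
 [ 0.     0.     0.     1.   ]] dict_keys(['camera_matrix', 'pose'])
```

View pics/scene0.png

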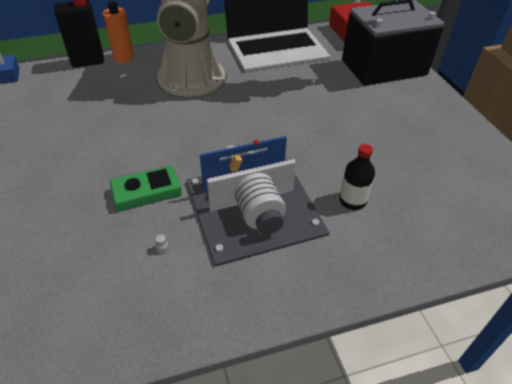

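View pics/top0.png

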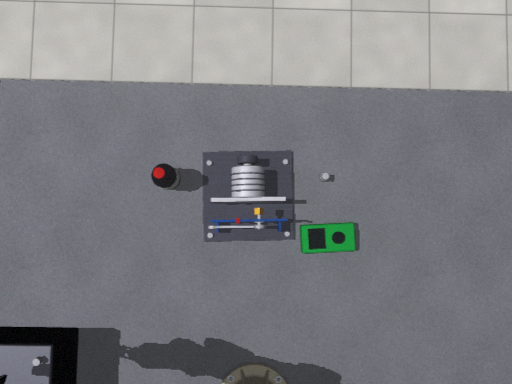

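The top view shows the rig with the robot side at the bottom: brass head near (257,211), red pointer near (238,221), blue bracket at row ~220, wall at row ~199. The spanner runs left from (259,226).

```bash
cat > h.py <<'E'
import numpy as np, cv2
from workcell import imaging
def ray(n,uv,p=None):
    p=p or imaging.camera_params(n); K=p['camera_matrix'];T=p['pose']
    d=np.linalg.inv(K)@[uv[0],uv[1],1.]; d=T[:3,:3]@(d*[1,-1,-1]); return T[:3,3],d
def onz(n,uv,z,p=None):
    o,d=ray(n,uv,p); return o+d*(z-o[2])/d[2]
def cross(a,b):
    (o1,d1),(o2,d2)=a,b
    s=np.linalg.lstsq(np.c_[d1,-d2],o2-o1,rcond=None)[0]
    p,q=o1+s[0]*d1,o2+s[1]*d2; return (p+q)/2,np.linalg.norm(p-q)
def mask(im,lo,hi,roi):
    h=cv2.cvtColor(im,cv2.COLOR_RGB2HSV); m=cv2.inRange(h,lo,hi); k=np.zeros_like(m)
    c0,c1,r0,r1=roi; k[r0:r1,c0:c1]=m[r0:r1,c0:c1]; return k
def cen(m):
    r,c=np.nonzero(m); return np.array([c.mean(),r.mean()]),len(r)
E
python3 - <<'E'
from h import *
t=cv2.imread('pics/top0.png')[...,::-1].copy(); s=cv2.imread('pics/scene0.png')[...,::-1].copy()
np.set_printoptions(precision=4,suppress=True)
R=lambda im,roi: mask(im,(0,150,90),(6,255,255),roi)
B=lambda im,roi: mask(im,(9,120,90),(28,255,255),roi)
rt,n1=cen(R(t,(225,250,210,232))); rs,n2=cen(R(s,(245,270,130,155)))
bt,n3=cen(B(t,(240,280,195,225))); bs,n4=cen(B(s,(220,255,145,180)))
print(rt,n1,rs,n2,bt,n3,bs,n4)
print('ptr z139',onz('top',rt,.139),onz('scene',rs,.139),cross(ray('top',rt),ray('scene',rs)))
print('head z.125',onz('top',bt,.125),cross(ray('top',bt),ray('scene',bs)))
# wall top in top view: bright
m=mask(t,(0,0,130),(180,60,255),(205,292,194,205)); 
print('wall',cv2.minAreaRect(cv2.findNonZero(m)))
b=cv2.boxPoints(cv2.minAreaRect(cv2.findNonZero(m))); print([onz('top',q,.11) for q in b])
m=mask(t,(105,120,60),(125,255,255),(205,292,212,224)); 
b=cv2.boxPoints(cv2.minAreaRect(cv2.findNonZero(m)));print('bracket',b); print([onz('top',q,.135) for q in b])
# base plate corners by bolts
for q in [(209,163),(285,161),(287,234),(210,235)]: print(onz('top',q,.014))
cv2.imwrite('pics/crop.png',np.hstack([cv2.resize(t[185:245,200:300],None,fx=4,fy=4)[...,::-1],cv2.resize(s[130:220,190:290],(400,360))[:240,:,::-1]]))
E
```

```text
[237.6667 220.3333] 6 [255.8182 141.4545] 11 [256.4615 210.7692] 39 [235.4522 162.3565] 115
ptr z139 [0.5312 0.0572 0.139 ] [0.5275 0.057  0.139 ] (array([0.531 , 0.0566, 0.1419]), np.float64(0.0012736881177141269))
head z.125 [0.5584 0.0063 0.125 ] (array([0.5578, 0.0028, 0.114 ]), np.float64(0.006510309686667279))
wall ((247.5, 197.5), (7.0, 75.0), 90.0)
[array([0.6029, 0.1361, 0.11  ]), array([ 0.6072, -0.0731,  0.11  ]), array([ 0.5876, -0.0733,  0.11  ]), array([0.5834, 0.1356, 0.11  ])]
bracket [[210. 218.]
 [287. 218.]
 [287. 223.]
 [210. 223.]]
[array([0.5361, 0.1325, 0.135 ]), array([ 0.5401, -0.077 ,  0.135 ]), array([ 0.5265, -0.0772,  0.135 ]), array([0.5225, 0.1321, 0.135 ])]
[0.7023 0.1487 0.014 ]
[ 0.7135 -0.081   0.014 ]
[ 0.4933 -0.0901  0.014 ]
[0.486  0.1402 0.014 ]
```

View pics/crop.png

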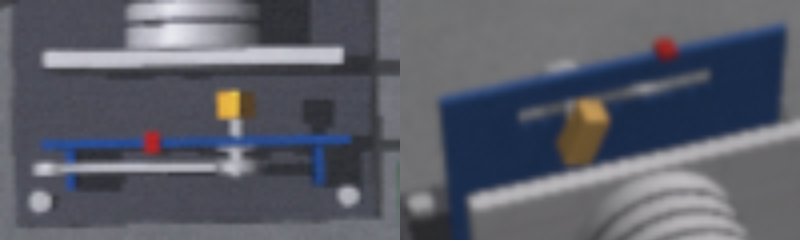

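The crop confirms it: brass head in the gap, its top leaning left (rig +y), pointer about 57 mm further left, rig yaw about 0.04 rad. I'll set out above the head.

Call:
step_arm([
  [[-540, -446, -64], [0, 0, -0.274], 85],
  [[-540, -446, -64], [0, 0, -0.274], 85],
  [[-540, -446, -64], [0, 0, -0.274], 85],
  [[-540, -446, -64], [0, 0, -0.274], 85],
  [[-540, -446, -64], [0, 0, -0.274], 85],
  [[-540, -446, -64], [0, 0, -0.274], 85],
  [[-540, -446, -64], [0, 0, -0.274], 85],
  [[-540, -446, -64], [0, 0, -0.274], 85],
], grip_force=60)

```text
clock: 0.77
tcp_pos: [0.3317, 0.2954, 0.2267]
orientation: [-0.0, -0.02, 1.0, -0.0]
wrist_force: [0.6, 0.3, 0.1]
finger_gap: 0.085
grip_force: 0.0
```

Call:
step_arm([
  [[-212, -304, -33], [0, 0, 0], 85],
  [[-212, -304, -33], [0, 0, 0], 85],
  [[-212, -304, -33], [0, 0, 0], 85],
  [[-212, -304, -33], [0, 0, 0], 85],
  [[-212, -304, -33], [0, 0, 0], 85],
  [[-212, -304, -33], [0, 0, 0], 85],
  [[-212, -304, -33], [0, 0, 0], 85],
  [[-212, -304, -33], [0, 0, 0], 85],
])

```text
clock: 1.43
tcp_pos: [0.5323, 0.0306, 0.2561]
orientation: [-0.0, -0.019, 1.0, 0.0]
wrist_force: [1.2, 0.5, 0.2]
finger_gap: 0.0852
grip_force: 0.0
```

Run:
```python
from h import *
from workcell import telemetry
s=telemetry.get_state(); print(s['clock'],s['tcp_pos'],s['orientation'],np.abs(s['qvel']).max())
p=imaging.camera_params('wrist'); im=imaging.read_camera('wrist'); np.save('w1.npy',p,allow_pickle=True)
print(p['camera_matrix'],np.round(p['pose'],4)); cv2.imwrite('pics/w1.png',im[...,::-1])
```

```text
1.4333 [0.53231991 0.03062547 0.25611291] [-2.56495470e-04 -1.93963017e-02  9.99811831e-01  1.41925400e-04] 0.7688260172145878
[[311.79359325   0.         257.15562399]
 [  0.         311.79359325 190.8069053 ]
 [  0.           0.           1.        ]] [[-3.860e-02 -9.590e-01 -2.807e-01  4.600e-01]
 [ 9.993e-01 -3.690e-02 -1.150e-02  2.760e-02]
 [ 7.000e-04 -2.809e-01  9.597e-01  4.344e-01]
 [ 0.000e+00  0.000e+00  0.000e+00  1.000e+00]]
```

View pics/w1.png

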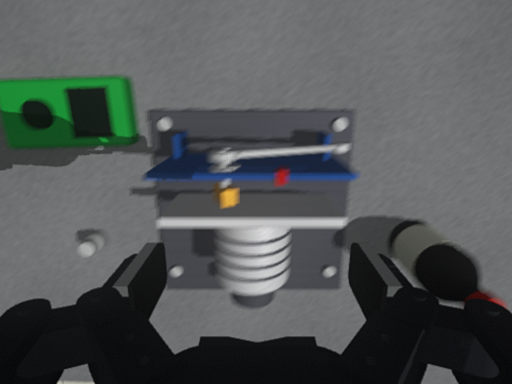

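The wrist view shows the head at (228,197), the pointer at (282,177), the bracket top edge from (147,177) to (355,176) and the wall at row ~222. The arm was still moving, so I'll measure with a fresh frame.

Run:
```python
from h import *
from workcell import telemetry
np.set_printoptions(precision=4,suppress=True)
imaging.read_camera('wrist'); imaging.read_camera('wrist')
p=imaging.camera_params('wrist'); im=imaging.read_camera('wrist')
s=telemetry.get_state(); print(s['clock'],s['tcp_pos'],np.abs(s['qvel']).max())
cv2.imwrite('pics/w2.png',cv2.resize(im[110:270,130:370],None,fx=3,fy=3)[...,::-1])
r,n=cen(mask(im,(0,150,60),(6,255,255),(240,320,150,215))); print('ptr',r,n,onz('w',r,.138,p))
m=mask(im,(9,110,60),(28,255,255),(190,290,160,230)); b,n=cen(m); print('head',b,n,cv2.boundingRect(m),onz('w',b,.125,p))
m=mask(im,(105,120,40),(125,255,255),(100,420,140,215)); q=cv2.boundingRect(m);print('bracket',q)
pts=[]
for c in np.linspace(q[0]+8,q[0]+q[2]-8,15).astype(int):
    rr=np.nonzero(m[:,c])[0]; pts.append((c,rr.max()))
P=np.array([onz('w',x,.135,p) for x in pts]); print(P[:,:2])
print(np.polyfit(P[:,1],P[:,0],1))
```

```text
1.6333 [0.5318 0.0315 0.2553] 0.04132083742459573
ptr [285.4015 174.3561] 132 [0.5293 0.0574 0.138 ]
head [229.2272 192.9813] 427 (218, 181, 23, 24) [0.5541 0.0019 0.125 ]
bracket (148, 140, 214, 38)
[[ 0.536  -0.0695]
 [ 0.5356 -0.0557]
 [ 0.5351 -0.0419]
 [ 0.5356 -0.0282]
 [ 0.5342 -0.0144]
 [ 0.5337 -0.0006]
 [ 0.5332  0.0131]
 [ 0.5327  0.0279]
 [ 0.5322  0.0416]
 [ 0.5188  0.0547]
 [ 0.5313  0.0692]
 [ 0.5308  0.0829]
 [ 0.5304  0.0967]
 [ 0.5299  0.1105]
 [ 0.5294  0.1252]]
[-0.0418  0.5331]
```

View pics/w2.png

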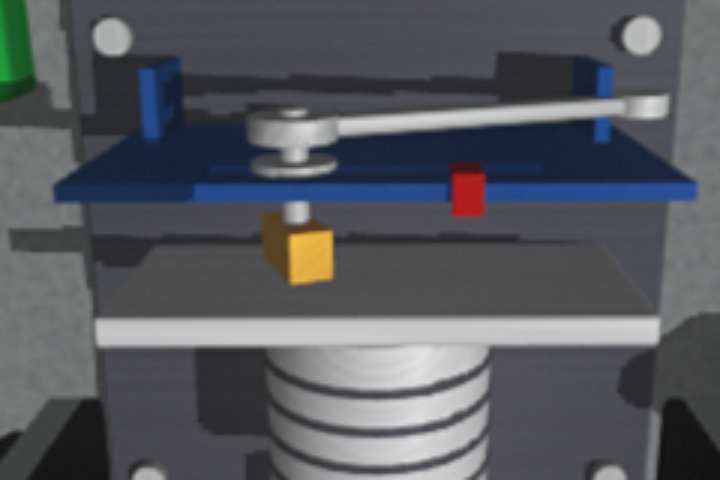

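The sharper crop shows the bolt shank at crop (296,210), which puts the bolt axis at world y≈-0.002. The bracket's rear edge is at x≈0.534 there, so the head centre is x≈0.5565. The pointer is at y≈0.0573. Next I centre over the head and descend into the gap.

Call:
step_arm([
  [[-25, -34, 0], [0, 0, 0], 65],
  [[-25, -34, 0], [0, 0, 0], 65],
  [[-25, -34, 40], [0, 0, 0], 65],
  [[-25, -34, 75], [0, 0, 0], 65],
  [[-25, -34, 95], [0, 0, 0], 65],
  [[-25, -34, 95], [0, 0, 0], 65],
  [[-25, -34, 95], [0, 0, 0], 65],
])

```text
clock: 2.22
tcp_pos: [0.5564, 0.0009, 0.1606]
orientation: [-0.001, -0.02, 1.0, 0.0]
wrist_force: [0.4, -0.1, 1.0]
finger_gap: 0.0651
grip_force: 0.0
```

Run:
```python
from h import *
from workcell import telemetry
p=imaging.camera_params('wrist'); im=imaging.read_camera('wrist')
s=telemetry.get_state(); print(s['clock'],s['tcp_pos'],s['wrist_force'],np.abs(s['qvel']).max())
r,n=cen(mask(im,(0,150,60),(6,255,255),(200,400,60,330))); print('ptr',r,n,onz('w',r,.138,p))
m=mask(im,(9,110,60),(28,255,255),(150,350,100,330)); b,n=cen(m); print('head',b,n,cv2.boundingRect(m),onz('w',b,.125,p))
cv2.imwrite('pics/w3.png',im[...,::-1])
```

```text
2.2667 [0.55785153 0.00059219 0.16228028] [0.06990877 0.37926272 0.8530631 ] 0.04040096151079621
ptr [343.91900312 175.70716511] 321 [0.53002096 0.05739357 0.138     ]
head [256.42066028 201.15122471] 939 (239, 184, 36, 35) [5.54307581e-01 3.26001954e-04 1.25000000e-01]
```

View pics/w3.png

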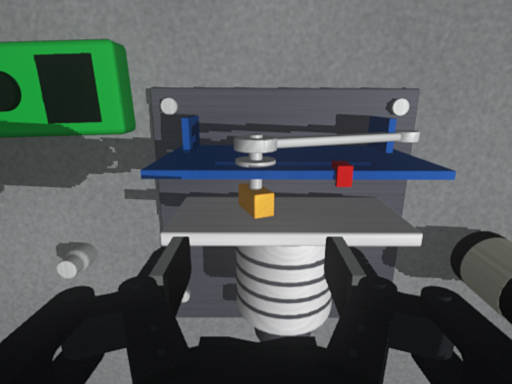

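The close view agrees: head at (257,200), midway between the fingers, pointer at (344,174). The gap is clear on both sides, so I go down and close.

Call:
step_arm([
  [[0, 0, 30], [0, 0, 0], 65],
  [[0, 0, 55], [0, 0, 0], 65],
  [[0, 0, 72], [0, 0, 0], 65],
  [[0, 0, 72], [0, 0, 0], 65],
], grip_force=90)

```text
clock: 2.6
tcp_pos: [0.5569, 0.0003, 0.0881]
orientation: [-0.001, -0.02, 1.0, 0.0]
wrist_force: [-0.6, -0.6, -0.2]
finger_gap: 0.065
grip_force: 0.0
```

Call:
step_arm([
  [[0, 0, 0], [0, 0, 0], 40],
  [[0, 0, 0], [0, 0, 0], 30],
  [[0, 0, 0], [0, 0, 0], 20],
  [[0, 0, 0], [0, 0, 0], 5],
  [[0, 0, 0], [0, 0, 0], 5],
  [[0, 0, 0], [0, 0, 0], 5],
  [[0, 0, 0], [0, 0, 0], 5],
  [[0, 0, 0], [0, 0, 0], 5],
])

```text
clock: 3.27
tcp_pos: [0.5594, -0.0003, 0.0911]
orientation: [0.002, -0.02, 1.0, 0.0]
wrist_force: [-0.3, 1.0, 6.3]
finger_gap: 0.0054
grip_force: 18.0
```

Run:
```python
from h import *
from workcell import telemetry
im=imaging.read_camera('wrist'); s2=imaging.read_camera('scene')
s=telemetry.get_state(); print(s['clock'],s['tcp_pos'],s['wrist_force'],s['ft_torque'],s['finger_gap'],s['grip_force'])
cv2.imwrite('pics/w4.png',np.hstack([cv2.resize(im[120:320,150:350],(400,400)),cv2.resize(s2[120:220,190:290],(400,400))])[...,::-1])
```

```text
3.3667 [ 5.59437441e-01 -2.70807822e-04  9.11383829e-02] [-0.37754584  1.57053781  6.63553672] [0.36221295 0.07715986 0.01894012] 0.0055117863733047875 18.01641957135871
```

View pics/w4.png

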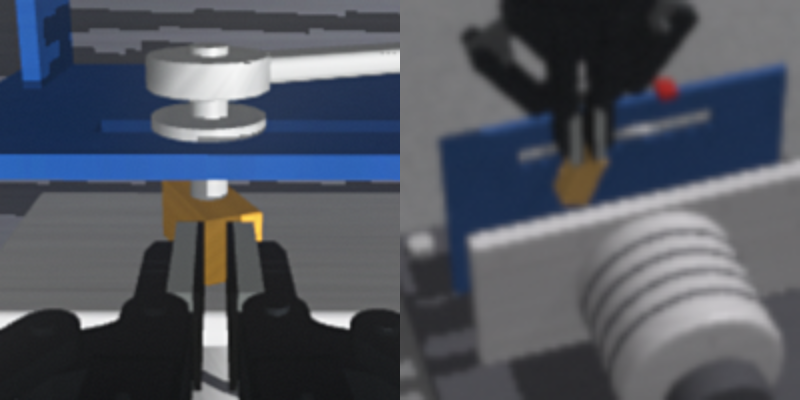

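The crop shows the pads nearly shut, with brass visible on both sides and below the tips, so this isn't a grip on the 16 mm width. I'll check where the tips should appear.

Run:
```python
from h import *
from workcell import telemetry
s=telemetry.get_state(); t=np.array(s['tcp_pos'])
def proj(n,X):
    p=imaging.camera_params(n);T=p['pose'];c=T[:3,:3].T@(np.array(X)-T[:3,3]); c=c*[1,-1,-1]; u=p['camera_matrix']@c; return np.round(u[:2]/u[2],1)
for n,(x0,y0,f,o) in {'wrist':(150,120,2,0),'scene':(190,120,4,400)}.items():
    for nm,X in dict(tcp=t,grasp=t+[0,0,.019],pad_xm=t+[-.011,0,0],headtop=[.5565,.0045,.1265],headc=[.5565,-.001,.11],headbot=[.5565,-.0075,.094],ptr=[.530,.0573,.139]).items():
        q=proj(n,X); print(n,nm,q,'crop',(q-[x0,y0])*f+[o,0])
```

```text
wrist tcp [257.3 222.4] crop [214.6 204.8]
wrist grasp [257.3 235.5] crop [214.6 231. ]
wrist pad_xm [258.  205.5] crop [216. 171.]
wrist headtop [267.1 244.2] crop [234.2 248.4]
wrist headc [256.2 230.5] crop [212.4 221. ]
wrist headbot [245.5 219.3] crop [191.  198.6]
wrist ptr [390.1 206.6] crop [480.2 173.2]
scene tcp [235.9 170.4] crop [583.6 201.6]
scene grasp [235.8 164.3] crop [583.2 177.2]
scene pad_xm [234.7 167.2] crop [578.8 188.8]
scene headtop [237.4 157.8] crop [589.6 151.2]
scene headc [235.1 163.6] crop [580.4 174.4]
scene headbot [232.6 169.2] crop [570.4 196.8]
scene ptr [256.2 142.1] crop [664.8  88.4]
```

Call:
step_arm([
  [[0, 0, 0], [0, 0, 0], 20],
  [[0, 0, 0], [0, 0, 0], 40],
  [[0, 0, 0], [0, 0, 0], 55],
  [[0, 0, 0], [0, 0, 0], 55],
  [[0, 0, 0], [0, 0, 0], 55],
  [[0, 0, 0], [0, 0, 0], 55],
])

```text
clock: 3.87
tcp_pos: [0.5579, -0.0004, 0.089]
orientation: [-0.0, -0.02, 1.0, 0.0]
wrist_force: [0.7, 0.2, 0.6]
finger_gap: 0.0549
grip_force: 0.0
```

Run:
```python
from h import *
from workcell import telemetry
im=imaging.read_camera('wrist'); s2=imaging.read_camera('scene')
s=telemetry.get_state(); print(s['clock'],s['tcp_pos'],s['wrist_force'],s['finger_gap'],s['grip_force'])
cv2.imwrite('pics/w5.png',np.hstack([cv2.resize(im[120:320,150:350],(400,400)),cv2.resize(s2[120:220,190:290],(400,400))])[...,::-1])
```

```text
3.9667 [ 5.57920308e-01 -3.88402220e-04  8.90847951e-02] [-0.18834427 -0.17381224 -0.44540234] 0.054544934422171405 0.0
```

View pics/w5.png

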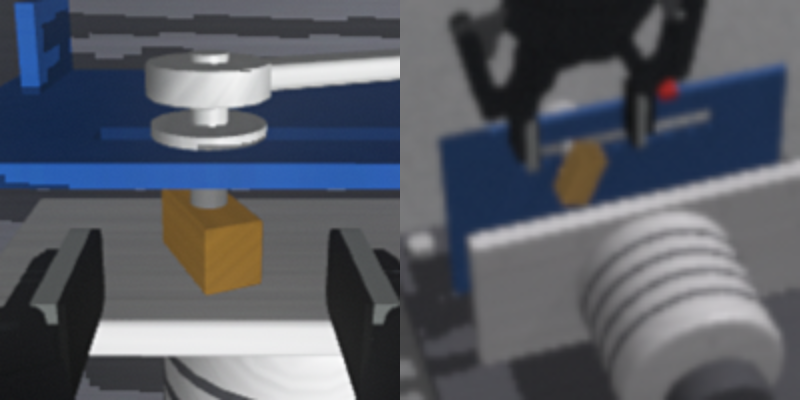

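The fingers are open either side of the leaning head, but in the scene half the tips end at crop rows ~148 to 168, level with the head's upper part. That is higher than the TCP reading implies, so I'll triangulate the tips.

Run:
```python
from h import *
S=lambda c,r:ray('scene',(190+(c-400)/4,120+r/4)); W=lambda c,r:ray('wrist',(150+c/2,120+r/2))
print('L',cross(S(532,168),W(100,232)),'R',cross(S(638,148),W(330,232)))
print('ring/head top edge right', cross(S(606,148),W(261,222)), 'head topright rear',cross(S(600,155),W(262,282)))
im=cv2.imread('pics/w5.png'); cv2.imwrite('pics/w5b.png',np.hstack([cv2.resize(im[200:360,0:400],(800,320))]))
sc=im[0:200,430:730]; cv2.imwrite('pics/w5b.png',cv2.resize(sc,(780,520),interpolation=cv2.INTER_NEAREST))
# tip z if x = .547..569
o,d=S(638,148)
for x in (.545,.558,.57): print(x,o+d*(x-o[0])/d[0])
```

```text
L (array([ 0.55411228, -0.02938346,  0.12008827]), np.float64(0.0013532444222218265)) R (array([0.55301838, 0.03193856, 0.11800082]), np.float64(0.004788930118019895))
ring/head top edge right (array([0.54997006, 0.01356797, 0.12027525]), np.float64(0.004916315287142313)) head topright rear (array([0.56232466, 0.0103718 , 0.12748263]), np.float64(0.0025379327403222698))
0.545 [0.545      0.03672806 0.110951  ]
0.558 [0.558      0.03279776 0.12308362]
0.57 [0.57       0.0291698  0.13428296]
```

Triangulated tips are at z≈0.119 with the opening at 55 mm, about 20 mm higher than I assumed, so the pads shut on top of the head. I'll lower 20 mm with the fingers open, watching force, then close slowly.

Call:
step_arm([
  [[0, 0, 7], [0, 0, 0], 55],
  [[0, 0, 14], [0, 0, 0], 55],
  [[0, 0, 20], [0, 0, 0], 55],
  [[0, 0, 20], [0, 0, 0], 55],
])

```text
clock: 4.3
tcp_pos: [0.5566, -0.0002, 0.0672]
orientation: [-0.002, -0.02, 1.0, 0.0]
wrist_force: [-0.8, 0.0, -0.5]
finger_gap: 0.0549
grip_force: 0.0
```

Call:
step_arm([
  [[0, 0, 0], [0, 0, 0], 40],
  [[0, 0, 0], [0, 0, 0], 32],
  [[0, 0, 0], [0, 0, 0], 26],
  [[0, 0, 0], [0, 0, 0], 20],
  [[0, 0, 0], [0, 0, 0], 15],
  [[0, 0, 0], [0, 0, 0], 8],
  [[0, 0, 0], [0, 0, 0], 8],
  [[0, 0, 0], [0, 0, 0], 8],
])

```text
clock: 4.97
tcp_pos: [0.559, -0.0014, 0.0708]
orientation: [0.001, -0.019, 1.0, -0.001]
wrist_force: [-2.0, -2.3, 7.4]
finger_gap: 0.0141
grip_force: 88.1
```

Run:
```python
from h import *
from workcell import telemetry
im=imaging.read_camera('wrist'); s2=imaging.read_camera('scene')
s=telemetry.get_state(); print(s['clock'],s['tcp_pos'],s['wrist_force'],s['finger_gap'],s['grip_force'])
cv2.imwrite('pics/w6.png',np.hstack([cv2.resize(im[120:320,150:350],(400,400)),cv2.resize(s2[120:220,190:290],(400,400))])[...,::-1])
```

```text
5.0667 [ 0.55898452 -0.00136737  0.07081603] [-1.05805282 -2.70160046  5.58349095] 0.014181515816602649 88.13571810722351
```

The gap is 14 mm at 88 N, which is a real grip on the head. By the calibration, the slide to the pointer is about +60 mm along rig y.

Call:
step_arm([
  [[0, 8, 0], [0, 0, 0], 8],
  [[0, 16, 0], [0, 0, 0], 8],
  [[0, 24, 0], [0, 0, 0], 8],
  [[0, 32, 0], [0, 0, 0], 8],
  [[0, 40, 0], [0, 0, 0], 8],
  [[0, 48, 0], [0, 0, 0], 8],
  [[0, 56, 0], [0, 0, 0], 8],
  [[0, 60, 0], [0, 0, 0], 8],
])

```text
clock: 5.73
tcp_pos: [0.5568, 0.0587, 0.0708]
orientation: [0.001, -0.019, 1.0, -0.001]
wrist_force: [-1.6, -4.5, 6.0]
finger_gap: 0.0141
grip_force: 88.1
```

Call:
step_arm([
  [[0, 0, 0], [0, 0, 0], 8],
  [[0, 0, 0], [0, 0, 0], 8],
  [[0, 0, 0], [0, 0, 0], 8],
])

```text
clock: 5.98
tcp_pos: [0.5567, 0.0594, 0.0708]
orientation: [0.001, -0.02, 1.0, -0.0]
wrist_force: [-0.9, -0.1, 5.4]
finger_gap: 0.0142
grip_force: 88.1
```

Run:
```python
from h import *
from workcell import telemetry
p=imaging.camera_params('wrist'); im=imaging.read_camera('wrist'); s2=imaging.read_camera('scene'); t=imaging.read_camera('top')
s=telemetry.get_state(); print(s['clock'],s['tcp_pos'],s['wrist_force'],s['finger_gap'],s['grip_force'])
d=np.array(s['tcp_pos'])[:2]-[.530,.0573]; print('rig y off',d@[-.041,.999])
r,n=cen(mask(im,(0,150,60),(6,255,255),(150,400,60,330))); print('ptr',r,n,onz('w',r,.138,p))
r,n=cen(mask(t,(0,150,90),(6,255,255),(225,250,210,232)));print('ptr top',r,n)
cv2.imwrite('pics/w7.png',np.hstack([cv2.resize(im[60:260,150:350],(400,400)),cv2.resize(s2[120:220,190:290],(400,400))])[...,::-1])
```

```text
6.1333 [0.55675208 0.05937029 0.07084312] [-2.16831111 -0.06615185  7.23398204] 0.014247351776352925 88.11205387115479
rig y off 0.0009713874229016085
ptr [254.06160616 224.98129813] 909 [0.53031145 0.05709396 0.138     ]
ptr top [nan nan] 0h.py:16: RuntimeWarning: Mean of empty slice.
  r,c=np.nonzero(m); return np.array([c.mean(),r.mean()]),len(r)
  ret = ret.dtype.type(ret / rcount)
```

View pics/w7.png

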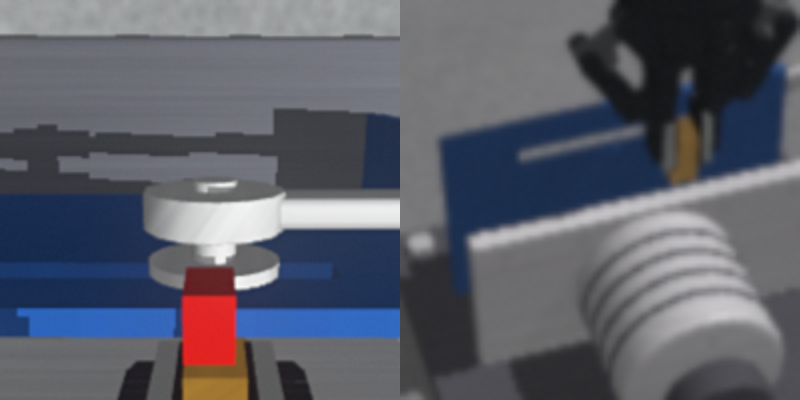

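The head is gripped upright between the pads and the spanner is level. The pointer, at crop column ~210, hasn't moved and is in line with the head at ~215, about 1–1.5 mm off. I'm handing in.

```bash
python3 -c "
from workcell import env; print(env.hand_in())"
```

```text
the job is handed in; nothing more can be done
None
```

I handed the job in with the bolt head gripped upright at 88 N, the spanner level and the bolt about 1–1.5 mm from the red pointer, which had not moved; the hand-in returned no verdict.

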